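# Step the decade box up four clicks

### The arm

A 6-joint arm with a two-finger parallel gripper is mounted at the origin on the work surface. World frame = base frame: x ahead of the robot, y to its left, z up, the work surface at z = 0. Lengths are in m, angles in degrees, forces in N, time in s.
With the tool pointing down it reaches from about 0.4 to 0.825 m from the base axis. Payload 7 kg.
Tool frame: the origin (TCP) lies midway between the tips of the shut fingers; the grasp point (between the pads) lies 19 mm behind it; z points along the fingers, y is the direction in which the jaws open and shut (so a half turn about z gives the same grasp; the last joint's range is limited). The gripper opens to 88 mm and grips with 3 to 60 N. Pads are 19 mm wide; open, the fingers measure 130 mm over their backs; the gripper's body (78 mm by 193 mm) begins 47 mm behind the grasp point.
Start: joints at [84.689, 20.546, 0.682, 0, -70.136, -16.507], TCP at [0.251, 0.627, 0.227] pointing down, gripper open.
Joint ranges: [-176.03, 176.03], [-82.01, 121.73], [-58.28, 71.71], [-173.87, 95.51], [-174.79, -0.11], [-173.66, 173.66]. Speed limits (degrees/s): [136.94, 136.94, 172.46, 180, 180, 180].

### API

Orientations are given as [roll, pitch, yaw] about the fixed x, y, z axes, in that order (R = Rz(yaw) Ry(pitch) Rx(roll)).
In Python, from plant import ctrl, snapshot gives the robot as it stands.
- The arm moves only by the shell command python3 -m pendant 'ROWS'. ROWS is JSON, a list of rows, each a list of 7 numbers: the shift along the tool's x, y, z in m, then the turn, a rotation vector about the tool's x, y, z in rad, then the opening, from -1 (shut) to 1 (fully open), so that 0 is half open. In form: [[x, y, z, ax, ay, az, jaw], ...]. A call has 1 to 12 rows; each row is the pose to reach, as a shift and turn from the pose commanded when the call began, along the tool's axes at that moment; what a row does not reach only later rows make up. A row lasts 1/8 s, in which the tool goes at most 62.5 mm and 10.7 degrees, less where a joint would pass 70% of its speed; a pose out of reach is approached as far as the arm can. A call with a gripper value outside its range is refused whole. The fingers move at their own pace and stop on an object; the grip force is fixed at half the most. Time passes only in rows, so rows that repeat a pose let the fingers close. It gives the time, the measured TCP pose, the force and the opening at its end, in the units of the state.
- ctrl.get_obs(): the state, without advancing time (a new reading comes with each control period).
- snapshot(name): name is "side" or "top"; returns a dict with "image" (400x640x3 uint8, blue, green, red), "mtx" (3x3 intrinsics, pixels), "eye" and "attitude" of the camera in the world. Camera axes: x right, y up, looking along -z (the intrinsics and any distortion apply to the point x, -y, -z); pixel columns grow to the right and rows downward; lengths in m; the calibration is good to about 2 mm. A picture is of the moment at which its call begins. There is no depth.
- ctrl.close_job(): hands the job in, once; it reports no verdict.
The state is a dict: "clock": time; "joint_pos": joint angles; "qvel": joint speeds; "tau": joint torques, N m; "tool_pos": TCP position; "orientation": TCP orientation; "force": force on the tool from outside, world axes, zero at the start; "moment": the same for the moment, N m; "opening": finger opening in m.
Only numpy, scipy, OpenCV 4.12 (cv2) and the standard library are available. Lean on these libraries where they do the work, as an engineer would, in place of code of your own. Each camera call takes 0.05 s, during which the arm holds its last target.

### The job

Step the resistance up on the blue decade box: push the pointer bar of its middle dial round with a fingertip, exactly four clicks clockwise as seen from above, and leave it resting in that click. Do not pinch or grip the dial, and leave the two other dials and the loose things on the bench as they are.

Things in the scene. Friction and masses are not known exactly. Their poses are not given: they have to be found in the camera images.
- decade_box: Low blue steel case fixed on the bench, 135 (its x) by 360 (its y) by 85 mm high, flat white top panel, carrying handles to 22 mm beyond its short ends. Origin: centre of its underside; x points away from the robot's side, y left along the row of three equal dials at y = +125, +35, -55 mm (axes vertical). Three binding posts, 24 mm high, at y = -148 mm. Black marks round each dial show its 11 positions.
- dial_mid (a joint): Angle of the middle dial (to be turned), rad, growing clockwise from above. Clicks every 0.5236 rad from 0 to 5.236, end stops there; it starts resting in one of the first four. A click takes some 0.1 N m to leave (about 4 N at the bar's end), resistance falls to nothing halfway, then the dial snaps on into the next click by itself. It does not skip clicks; let go, it settles in the nearest.
- dial_mid_axis (a point): On the middle dial's axis at the top of its bar, 31 mm above the panel, 116 above the bench. The dial: round black skirt 62 mm across (to 6 mm above the panel; hub 45 mm across to 9 mm) and an upright straight bar through the axis, 14 mm thick, flanks 8 to 28 mm above the panel, a 6 mm ridge to 31 mm. The bar reaches 28 mm from the axis at its pointed end (white line on top), 25 mm at its square tail.
- dial_mid_pointer (a point): Point of the pointed end of the middle dial's bar: 28 mm from the axis, 18 mm above the panel (103 mm above the bench). It turns with the dial.
- dial_mid_side_a: The half skin of the middle dial's bar that is pushed at the pointed arm to turn it clockwise: the flank on the left of someone looking along the pointer, together with the nose. Origin: on the dial's axis at panel height; its x points along the pointer, y to this flank, z up.
- dial_mid_side_b: The other half skin of the middle dial's bar: the opposite flank and the square tail end. Origin and axes as for side_a.
- dial_left_pointer (a point): Point of the pointed end of the left dial's bar (same form as the middle one), 28 mm from its axis. Not to be turned.
- dial_right_pointer (a point): Point of the pointed end of the right dial's bar, between the middle dial and the binding posts, 28 mm from its axis. Not to be turned.
- adaptor_a: Loose black plug adaptor, 73 by 30 by 15 mm, lying in front of the box. Origin: centre of its underside.
- adaptor_b: Loose black plug adaptor like the first, lying behind the box.
- screwdriver: Loose screwdriver with a black handle, 160 mm long, 26 mm thick, lying behind the box. Origin: middle of its length, on the bench.
- pot: Loose closed grey pot, 48 mm across and 62 mm high, standing by the end of the box that has the binding posts. Origin: centre of its underside.

How it is judged:
By the outcome, as a careful person would: the job done as asked, in the order asked, and still so for the second after the job is handed in, with the robot touching nothing.
It also fails if it takes over 51 s, if anything falls off the work surface, if the arm or the gripper's body presses on something with over 40 N, if the wrist force passes 120 N, or if a joint passes its speed limit or range.

## Working session

There is one attempt and no reset: what is moved stays moved. The work goes in short steps, Python scripts to look and compute and a shell command to move; the robot and the scene stay as the last step left them, time stands still between calls to the robot, and variables do not carry over. Pictures are saved under pics/ and viewed, and the job is handed in when it is done.

```bash
mkdir -p pics; ls; python3 - <<'E'
from plant import ctrl,snapshot
import cv2,numpy as np,json
print(ctrl.get_obs())
for n in("top","side"):
    s=snapshot(n); cv2.imwrite(f"pics/{n}0.png",s["image"]); print(n,[ (k,s[k]) for k in s if k!="image"])
E
```

```text
pics
{'clock': 0.0, 'joint_pos': array([ 8.46874145e+01,  2.05920089e+01,  6.34481202e-01, -1.92589053e-02,
       -7.01346267e+01, -1.65050951e+01]), 'qvel': array([ 0.08673768,  0.09442529, -0.11004552, -0.06549452, -0.04197082,
       -0.05796665]), 'tau': array([ 5.12811657e-04, -5.82718241e+01,  2.93053436e+01,  6.99672773e+00,
        6.93808499e-03, -1.57439986e-04]), 'tool_pos': array([0.25073629, 0.62619266, 0.22562428]), 'orientation': array([ 1.79906499e+02, -8.82498317e-03, -2.18242324e+01]), 'force': array([-1.1191096 , -0.58473744, -0.27324492]), 'moment': array([-0.03432915, -0.0587059 ,  0.0282653 ]), 'opening': 0.08734430369293818}
top [('mtx', array([[406.04035334,   0.        , 320.39921509],
       [  0.        , 406.04035334, 205.84200981],
       [  0.        ,   0.        ,   1.        ]])), ('eye', array([ 0.47414057, -0.03771512,  0.91991423])), ('attitude', array([  8.55220249,  -0.9015731 , -90.67720855]))]
side [('mtx', array([[371.89239638,   0.        , 320.16214588],
       [  0.        , 371.89239638, 199.47820325],
       [  0.        ,   0.        ,   1.        ]])), ('eye', array([0.28456629, 0.59317242, 0.56925347])), ('attitude', array([  55.79977911,   -1.11900637, -152.68116063]))]
```

View pics/top0.png

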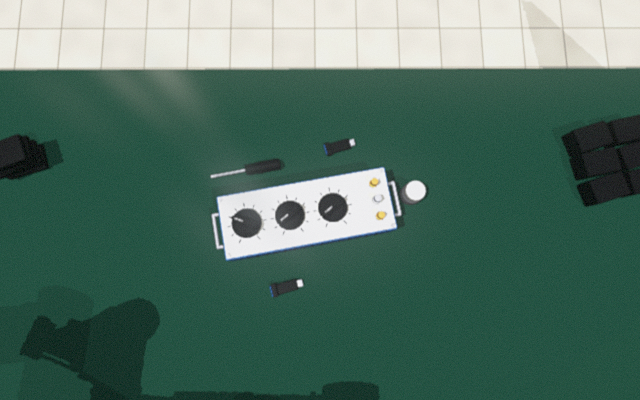

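View pics/side0.png

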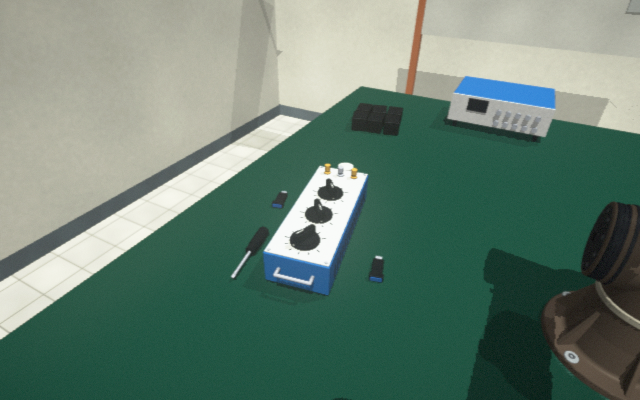

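The top view shows the box with its middle dial near (290,214) and the pointer toward the lower left. The side view shows the box from its left end. I'll enlarge both.

```bash
cat > h.py <<'E'
import numpy as np,cv2
from scipy.spatial.transform import Rotation as Ro
from plant import ctrl,snapshot
def proj(s,P):
    R=Ro.from_euler('xyz',s["attitude"],degrees=True).as_matrix()
    c=(np.atleast_2d(P)-s["eye"])@R
    return np.c_[s["mtx"][0,2]+s["mtx"][0,0]*c[:,0]/-c[:,2], s["mtx"][1,2]-s["mtx"][1,1]*c[:,1]/-c[:,2]]
def back(s,uv,z):
    R=Ro.from_euler('xyz',s["attitude"],degrees=True).as_matrix()
    d=R@np.array([(uv[0]-s["mtx"][0,2])/s["mtx"][0,0],-(uv[1]-s["mtx"][1,2])/s["mtx"][1,1],-1])
    return s["eye"]+d*(z-s["eye"][2])/d[2]
def crop(s,name,x0,y0,w,h,k):
    im=cv2.resize(s["image"][y0:y0+h,x0:x0+w],None,fx=k,fy=k,interpolation=cv2.INTER_CUBIC); cv2.imwrite(name,im); return im
E
python3 - <<'E'
from h import *
s=snapshot("top");crop(s,"pics/t1.png",205,160,200,110,4)
crop(s,"pics/t2.png",260,185,60,60,10)
s=snapshot("side");crop(s,"pics/s1.png",280,160,80,60,10)
E
```

```text
(no output)
```

View pics/t1.png

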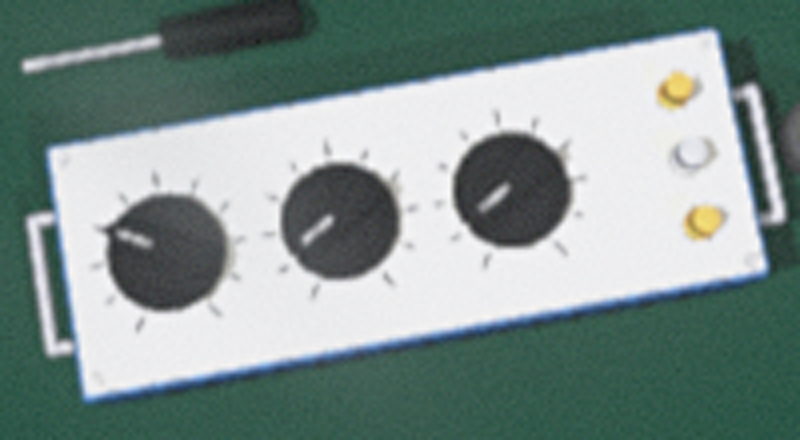

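View pics/t2.png

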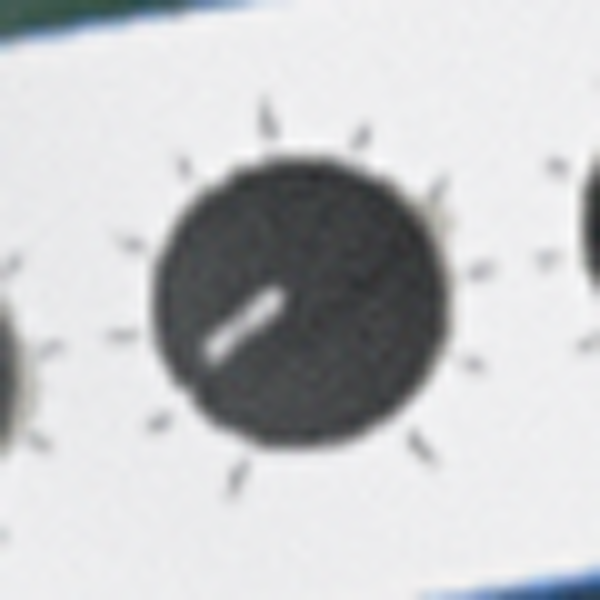

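View pics/s1.png

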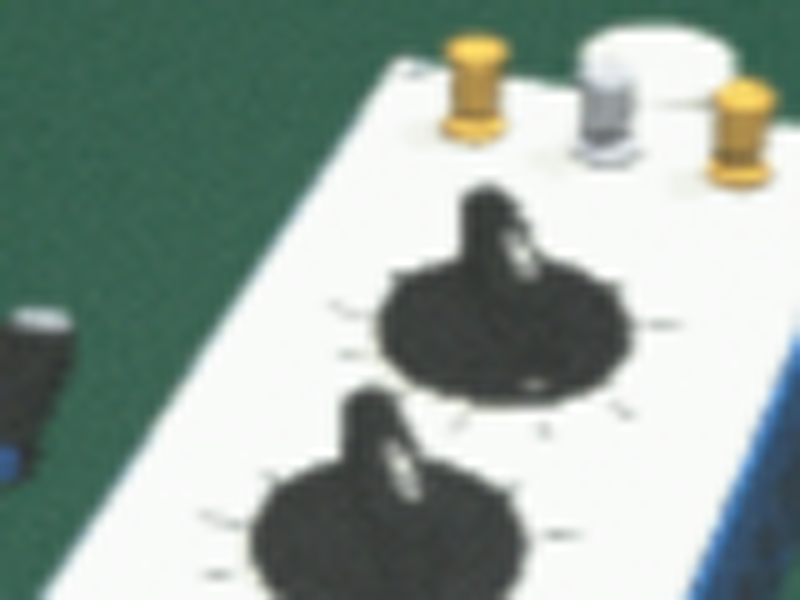

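Marks in the top view: position 0 is at crop (238,478) and position 1 at (160,422). The pointer lies along position 1, so the target is position 5, which points along the box's +x. Next I fit the box pose.

```bash
python3 - <<'E'
from h import *
from scipy.optimize import least_squares
s=snapshot("top"); s2=snapshot("side")
C=np.array([[48,148],[717,30],[768,272],[87,400]])/4+[205,160]-0.4
L=np.array([[67.5,180,85],[67.5,-180,85],[-67.5,-180,85],[-67.5,180,85]])/1000
def P(p,L):
    R=Ro.from_euler('z',p[2]).as_matrix(); return L@R.T+[p[0],p[1],0]
f=least_squares(lambda p:(proj(s,P(p,L))-C).ravel(),[.45,0,.17]);p=f.x
print(p,np.degrees(p[2]),f.fun.round(1))
ax=P(p,np.array([[0,.035,0.]]))[0];print("axis",ax)
# skirt centre check (top of skirt 6mm)
print(back(s,np.array([300,303])/10+[260,185]-.45,.091))
# white line
a=back(s,np.array([280,295])/10+[260,185]-.45,.116);b=back(s,np.array([210,355])/10+[260,185]-.45,.116)
print(a,b,"ang",np.degrees(np.arctan2(*(b-a)[1::-1]))," rel box",np.degrees(np.arctan2(*(b-a)[1::-1])-p[2]), np.hypot(*(b-ax)[:2]))
for k,S,(x0,y0,w,h,z) in(("t",s,(240,170,80,80,7)),("s",s2,(260,160,100,75,8))):
    im=crop(S,f"pics/{k}3.png",x0,y0,w,h,z)
    th=p[2]+np.radians(120)
    for z_,r in((.085,.031),(.091,.031)):
        q=[[ax[0]+r*np.cos(t),ax[1]+r*np.sin(t),z_] for t in np.linspace(0,6.28,40)]
        cv2.polylines(im,[((proj(S,q)-[x0,y0]+.5)*z).astype(int)],1,(0,0,255))
    u=np.array([np.cos(th),np.sin(th)]);v=np.array([-u[1],u[0]])
    q=[[*(ax[:2]+c*u+d*v),.113] for c,d in((.028,0),(.02,.007),(-.025,.007),(-.025,-.007),(.02,-.007))]
    cv2.polylines(im,[((proj(S,q)-[x0,y0]+.5)*z).astype(int)],1,(0,255,0))
    q=P(p,L);cv2.polylines(im,[((proj(S,q)-[x0,y0]+.5)*z).astype(int)],1,(255,0,255))
    cv2.imwrite(f"pics/{k}3.png",im)
E
```

```text
[ 0.58657102 -0.02350877  0.17227301] 9.87051614970238 [-1.1 -0.6  0.8 -1.3  1.4  0.8 -1.1  0.9]
axis [0.58057125 0.01097314 0.        ]
[0.58052561 0.01139957 0.091     ]
[0.57896377 0.01390047 0.116     ] [0.5670686  0.02780312 0.116     ] ang 130.55045156819452  rel box 120.67993541849214 0.02157706187877282
```

View pics/t3.png

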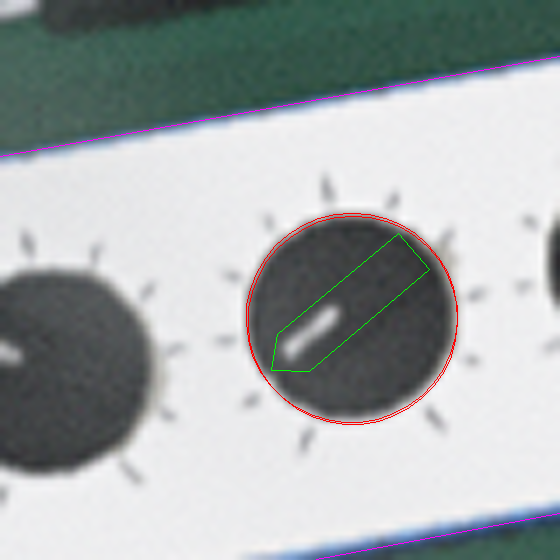

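View pics/s3.png

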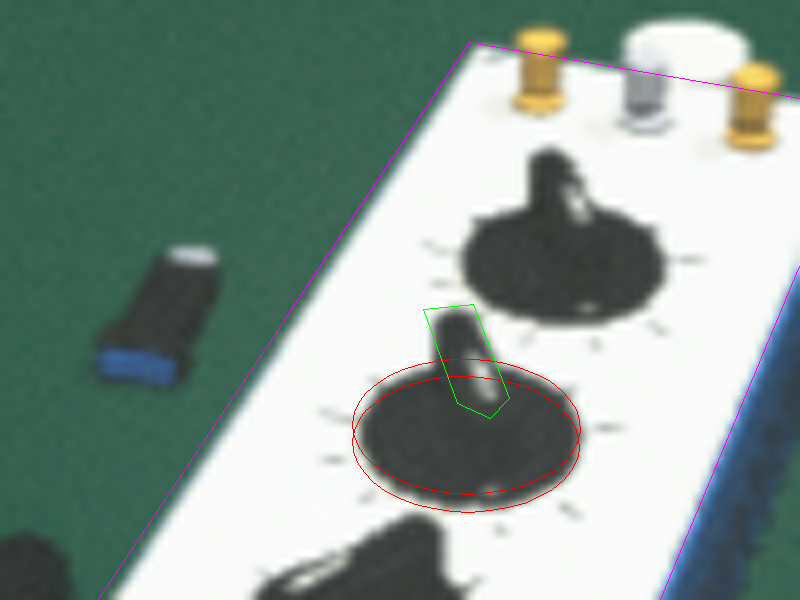

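```bash
cat >> h.py <<'E'
AX=np.array([.5805,.0112])
def tgt(th,r,t,z):  # dial angle world deg -> xyz,yaw
    a=np.radians(th);u=np.array([np.cos(a),np.sin(a)]);v=np.array([-u[1],u[0]])
    return np.r_[AX+r*u+t*v,z],th-180
def rel(p0,yaw0,p1,yaw1):
    R0=Ro.from_euler('xyz',[180,0,yaw0],degrees=True);R1=Ro.from_euler('xyz',[180,0,yaw1],degrees=True)
    return np.r_[R0.inv().apply(np.array(p1)-p0),(R0.inv()*R1).as_rotvec()]
E
python3 - <<'E'
from h import *
p,y=tgt(130,.017,.045,.170);print(p,y)
print(rel([.251,.627,.227],-21.82,p,y).round(4))
E
```

```text
[ 0.53510061 -0.00470269  0.17      ] -50
[ 0.4985  0.4808  0.057   0.     -0.      0.4918]
```

```bash
python3 -m pendant '[[0.03,0.029,0,0,0,0.03,-1],[0.07,0.067,0,0,0,0.08,-1],[0.11,0.106,0,0,0,0.13,-1],[0.15,0.145,0,0,0,0.18,-1],[0.19,0.183,0,0,0,0.23,-1],[0.23,0.222,0,0,0,0.28,-1],[0.27,0.26,0,0,0,0.33,-1],[0.31,0.299,0,0,0,0.38,-1],[0.35,0.338,0,0,0,0.42,-1],[0.39,0.376,0,0,0,0.46,-1],[0.43,0.415,0,0,0,0.492,-1],[0.46,0.444,0,0,0,0.492,-1]]'
```

```text
clock: 1.8
tool_pos: [0.5134, 0.0414, 0.2268]
orientation: [-180.0, -0.0, -50.1]
force: [-0.6, 0.5, 0.1]
opening: 0.0002
```

```bash
python3 -m pendant '[[0.02,0.019,0.01,0,0,0,-1],[0.035,0.033,0.03,0,0,0,-1],[0.0385,0.0368,0.05,0,0,0,-1],[0.0385,0.0368,0.057,0,0,0,-1],[0.0385,0.0368,0.057,0,0,0,-1]]'; python3 - <<'E'
from h import *
print({k:v for k,v in ctrl.get_obs().items() if k in('joint_pos','tool_pos','orientation','force','opening')})
s=snapshot("top");crop(s,"pics/t4.png",230,160,120,90,6)
s=snapshot("side");crop(s,"pics/s4.png",240,100,160,120,5)
E
```

```text
clock: 2.42
tool_pos: [0.5095, -0.0095, 0.1696]
orientation: [180.0, 0.0, -50.0]
force: [0.1, -0.1, 0.8]
opening: 0.0007
{'joint_pos': array([ 2.10454471e+01,  7.66049916e+00, -2.45949507e+01,  8.49148695e-03,
       -5.77692920e+01,  1.89566874e+01]), 'tool_pos': array([ 0.50950566, -0.0095143 ,  0.16959302]), 'orientation': array([ 1.79974267e+02,  1.24597371e-03, -4.99933355e+01]), 'force': array([ 0.05739409, -0.13586325,  0.76729512]), 'opening': 0.0007160774952998876}
```

View pics/t4.png

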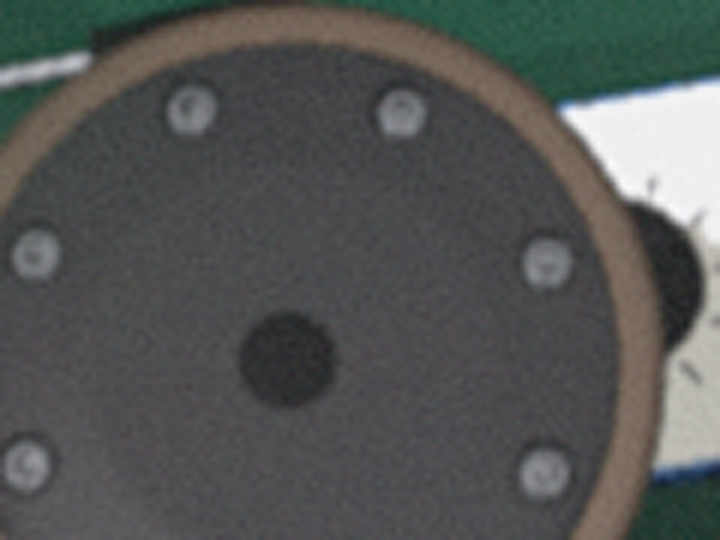

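View pics/s4.png

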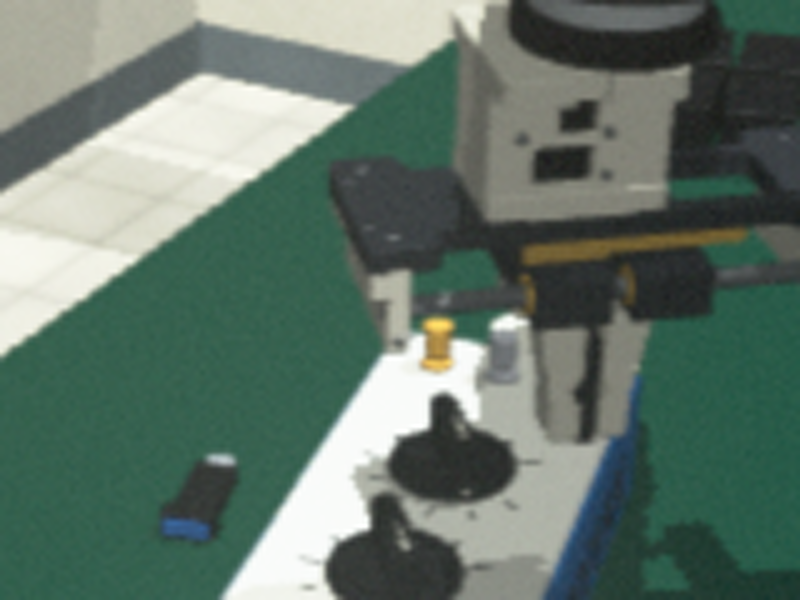

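I applied the second call in the old tool axes, so the TCP is about 26 mm short of the hover. That is harmless. The side view shows the shut fingertips at crop (590,430), clear of the dial. Next I compute the descent.

```bash
cat >> h.py <<'E'
def adv(p,y,row):
    R0=Ro.from_euler('xyz',[180,0,y],degrees=True)
    return R0.apply(row[:3])+p, (R0*Ro.from_rotvec(row[3:6])).as_euler('xyz',degrees=True)[2]
E
python3 - <<'E'
from h import *
p,y=adv(np.array([.251,.627,.227]),-21.82,[.46,.444,0,0,0,.492]);print(p,y)
p,y=adv(p,y,[0.0385,0.0368,0.057,0,0,0]);print(p,y)
for t in (.045,.034,.024): print(rel(p,y,*tgt(130,.017,t,.099)).round(4))
E
```

```text
[0.51301261 0.04383159 0.227     ] -50.00952352043651
[ 0.50956067 -0.00931513  0.17      ] -50.00952352043652
[ 0.0129 -0.0225  0.071   0.      0.     -0.0002]
[ 0.0129 -0.0335  0.071   0.      0.     -0.0002]
[ 0.0129 -0.0435  0.071   0.      0.     -0.0002]
```

```bash
python3 -m pendant '[[0.006,-0.01,0.01,0,0,0,-1],[0.0129,-0.0185,0.025,0,0,0,-1],[0.0129,-0.0185,0.045,0,0,0,-1],[0.0129,-0.0185,0.061,0,0,0,-1],[0.0129,-0.0185,0.070,0,0,0,-1],[0.0129,-0.0185,0.071,0,0,0,-1]]'; python3 - <<'E'
from h import *
s=snapshot("side");im=crop(s,"pics/s5.png",280,130,100,75,8)
E
```

```text
clock: 3.28
tool_pos: [0.5317, -0.0078, 0.0978]
orientation: [179.9, 0.0, -50.0]
force: [-0.3, -0.4, 0.6]
opening: 0.0004
```

View pics/s5.png

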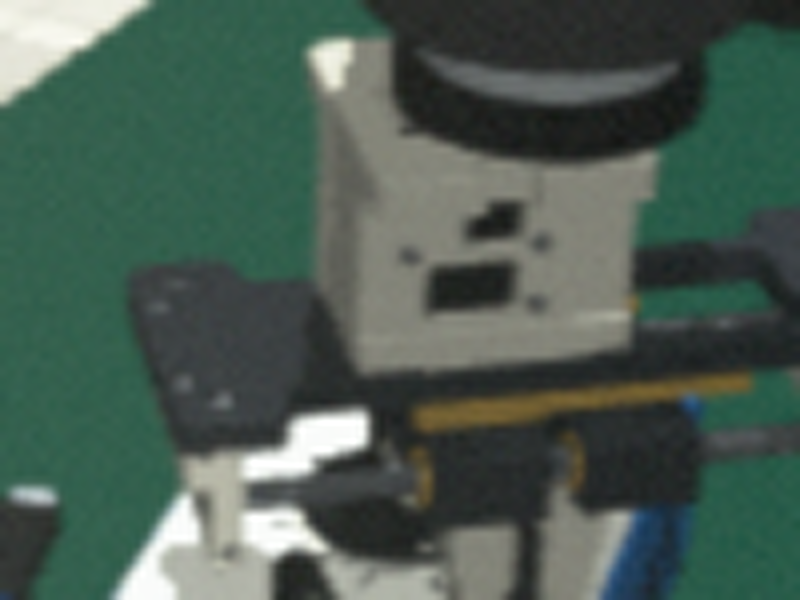

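```bash
python3 - <<'E'
from h import *
s=snapshot("side");im=crop(s,"pics/s6.png",270,165,100,75,8)
p=np.array([.5317,-.0078]);d=np.array([np.cos(np.radians(40)),np.sin(np.radians(40))])
for z in(.116,.14,.166,.18): print(z,((proj(s,[[*(p+d*.0925),z]])-[270,165])*8).round())
for z in(.098,.116): print(z,((proj(s,[[*p,z]])-[270,165])*8).round())
E
```

```text
0.116 [[236. 360.]]
0.14 [[235. 283.]]
0.166 [[234. 198.]]
0.18 [[233. 150.]]
0.098 [[576. 375.]]
0.116 [[580. 320.]]
```

View pics/s6.png

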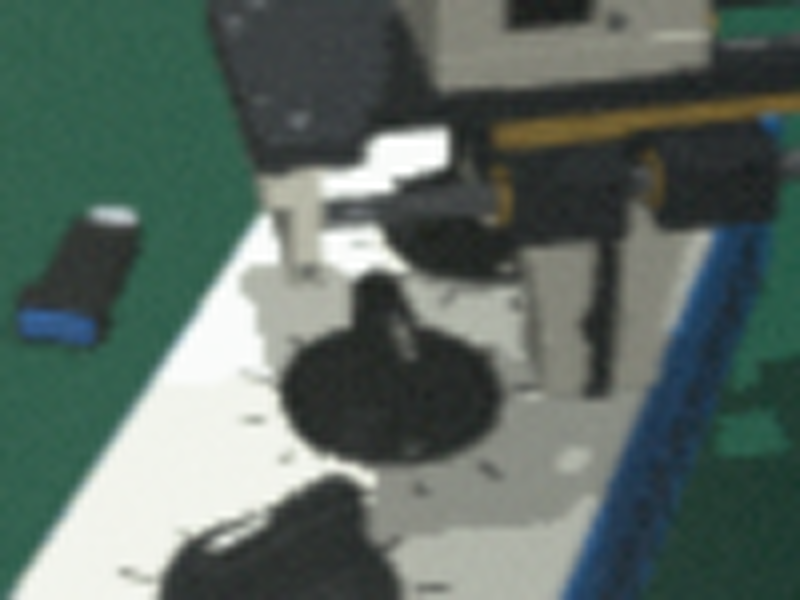

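The shut fingertips (crop 540–640, row 390) sit left of the flank, and the gripper's hanging end post (305,278) clears the bars by about 20 mm. Now I close in gently.

```bash
python3 -m pendant '[[0,-0.006,0,0,0,0,-1],[0,-0.012,0,0,0,0,-1],[0,-0.017,0,0,0,0,-1],[0,-0.021,0,0,0,0,-1],[0,-0.023,0,0,0,0,-1],[0,-0.025,0,0,0,0,-1],[0,-0.025,0,0,0,0,-1]]'; python3 - <<'E'
from h import *
s=snapshot("side");im=crop(s,"pics/s7.png",290,175,80,60,10)
E
```

```text
clock: 4.25
tool_pos: [0.5511, 0.0084, 0.0985]
orientation: [180.0, -0.0, -50.0]
force: [-0.3, 0.4, -0.8]
opening: 0.0
```

View pics/s7.png

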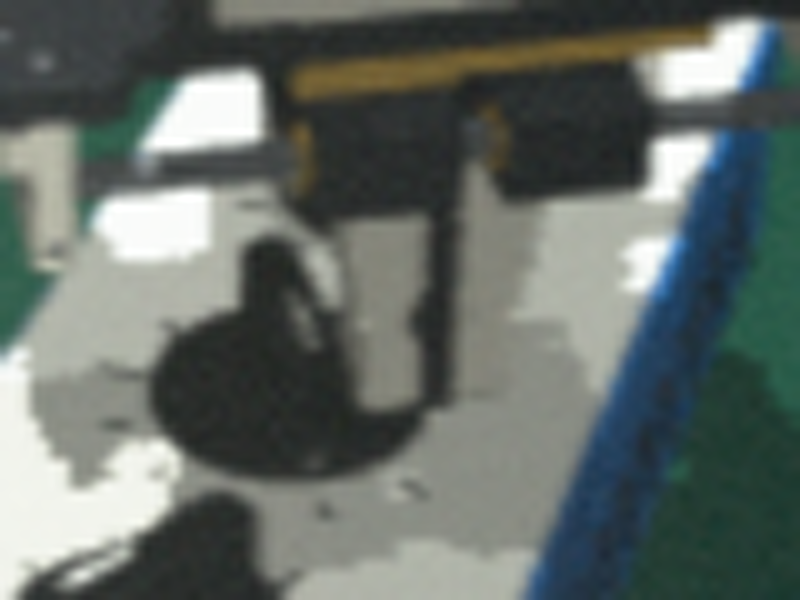

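```bash
python3 -m pendant '[[0,-0.002,0,0,0,0,-1],[0,-0.003,0,0,0,0,-1],[0,-0.004,0,0,0,0,-1],[0,-0.004,0,0,0,0,-1]]';python3 -m pendant '[[0,-0.001,0,0,0,0,-1],[0,-0.002,0,0,0,0,-1],[0,-0.002,0,0,0,0,-1]]'
```

```text
clock: 4.8
tool_pos: [0.5534, 0.0106, 0.0984]
orientation: [179.9, 0.0, -50.0]
force: [-3.8, -2.9, 2.5]
opening: 0.0003
clock: 5.18
tool_pos: [0.5536, 0.011, 0.0983]
orientation: [179.8, 0.1, -50.0]
force: [-8.7, -5.1, 6.2]
opening: 0.0005
```

```bash
python3 - <<'E'
from h import *
for d in range(4,49,4): print(d,rel(*tgt(130,.017,.018,.099),*tgt(130-d,.017,.018,.1)).round(4))
E
```

```text
4 [-0.0012 -0.0012 -0.001   0.     -0.      0.0698]
8 [-0.0023 -0.0025 -0.001   0.     -0.      0.1396]
12 [-0.0034 -0.0039 -0.001  -0.     -0.      0.2094]
16 [-0.0043 -0.0054 -0.001   0.     -0.      0.2793]
20 [-0.0051 -0.0069 -0.001   0.     -0.      0.3491]
24 [-0.0059 -0.0085 -0.001   0.     -0.      0.4189]
28 [-0.0065 -0.0101 -0.001   0.     -0.      0.4887]
32 [-0.007  -0.0117 -0.001  -0.     -0.      0.5585]
36 [-0.0073 -0.0134 -0.001   0.     -0.      0.6283]
40 [-0.0076 -0.0151 -0.001   0.     -0.      0.6981]
44 [-0.0077 -0.0169 -0.001   0.     -0.      0.7679]
48 [-0.0078 -0.0186 -0.001   0.     -0.      0.8378]
```

```bash
python3 -m pendant '[[-0.0012,-0.0012,-0.001,0,0,0.07,-1],[-0.0023,-0.0025,-0.001,0,0,0.14,-1],[-0.0034,-0.0039,-0.001,0,0,0.209,-1],[-0.0043,-0.0054,-0.001,0,0,0.279,-1],[-0.0051,-0.0069,-0.001,0,0,0.349,-1],[-0.0059,-0.0085,-0.001,0,0,0.419,-1]]'; python3 - <<'E'
from h import *
s=snapshot("side");im=crop(s,"pics/s8.png",290,175,80,60,10)
o=ctrl.get_obs();print(o['force'],o['tool_pos'],o['orientation'])
E
```

```text
clock: 5.92
tool_pos: [0.5557, 0.0222, 0.0985]
orientation: [179.7, 0.1, -74.2]
force: [-10.4, 0.3, 2.8]
opening: 0.0004
[-9.50439129  1.08602248  2.60709731] [0.55571728 0.02225199 0.09851603] [ 1.79714699e+02  5.93508723e-02 -7.43978024e+01]
```

View pics/s8.png

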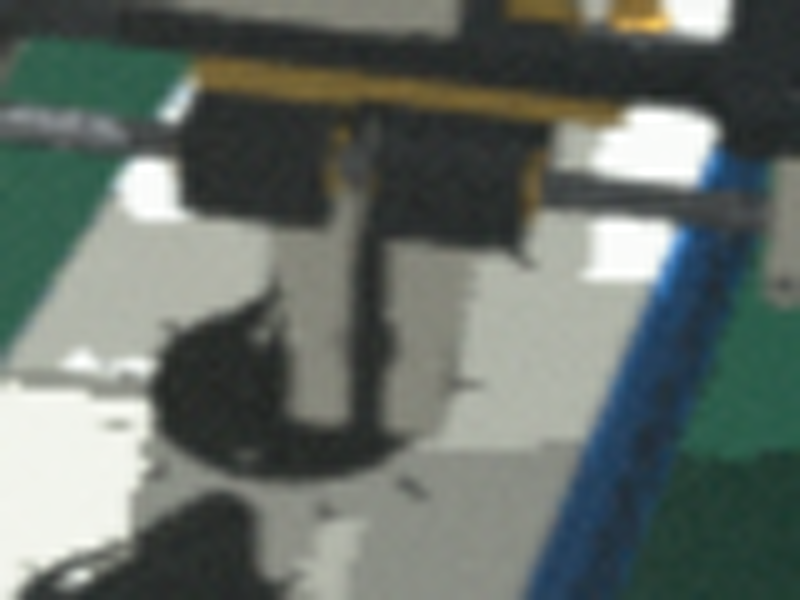

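```bash
python3 - <<'E'
from h import *
for i,d in enumerate(range(4,49,4)): print(d,rel(*tgt(106,.017,.018,.1),*tgt(106-d,min(.022,.017+.0015*(i+1)),.018,.1)).round(4))
E
```

```text
4 [-0.0027 -0.0013 -0.      0.     -0.      0.0698]
8 [-0.0053 -0.003  -0.      0.     -0.      0.1396]
12 [-0.0078 -0.0049 -0.      0.     -0.      0.2094]
16 [-0.0091 -0.0068 -0.      0.     -0.      0.2793]
20 [-0.0098 -0.0086 -0.      0.     -0.      0.3491]
24 [-0.0104 -0.0105 -0.      0.     -0.      0.4189]
28 [-0.0109 -0.0124 -0.      0.     -0.      0.4887]
32 [-0.0112 -0.0144 -0.      0.     -0.      0.5585]
36 [-0.0114 -0.0164 -0.      0.     -0.      0.6283]
40 [-0.0114 -0.0184 -0.      0.     -0.      0.6981]
44 [-0.0113 -0.0203 -0.      0.     -0.      0.7679]
48 [-0.0111 -0.0223 -0.      0.     -0.      0.8378]
```

```bash
python3 -m pendant '[[-0.0027,-0.0013,0,0,0,0.07,-1],[-0.0053,-0.003,0,0,0,0.14,-1],[-0.0078,-0.0049,0,0,0,0.209,-1]]';  python3 -m pendant '[[-0.0013,-0.0019,0,0,0,0.07,-1]]' >/dev/null; python3 - <<'E'
from h import *
s=snapshot("side");im=crop(s,"pics/s9.png",290,175,80,60,10)
o=ctrl.get_obs();print(o['force'],o['tool_pos'],o['orientation'])
E
```

```text
clock: 6.35
tool_pos: [0.5583, 0.0298, 0.0984]
orientation: [179.7, -0.1, -86.2]
force: [-4.7, -3.6, -1.1]
opening: 0.0002
[-4.49426643 -0.88879763 -1.52021804] [0.56139614 0.03250739 0.09852119] [ 1.79832014e+02 -9.60052208e-03 -9.03627650e+01]
```

View pics/s9.png

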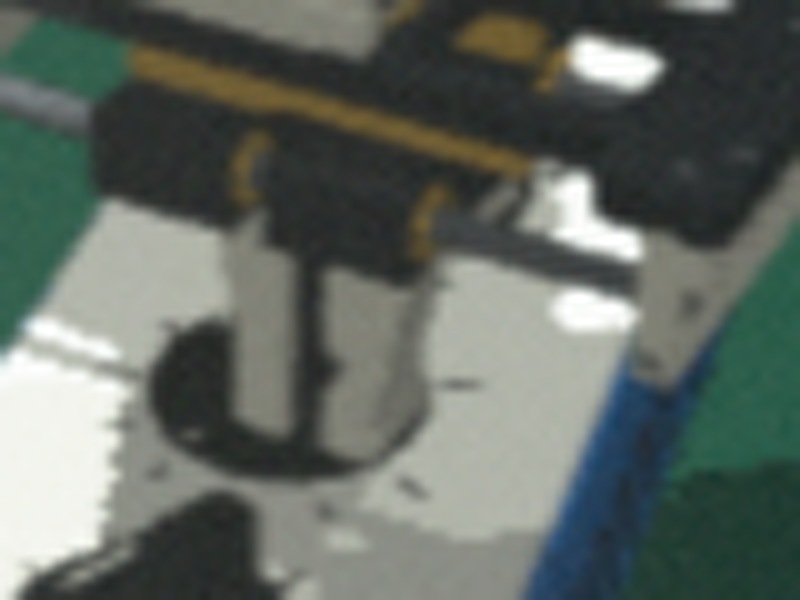

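```bash
cat >> h.py <<'E'
def cmdchain():
    p,y=np.array([.251,.627,.227]),-21.82
    for l in open('rows.txt'):
        p,y=adv(p,y,[float(a) for a in l.split(',')])
    return p,y
def dial(p,th):
    a=np.radians(th);u=np.array([np.cos(a),np.sin(a)]);v=np.array([-u[1],u[0]]);d=np.array(p[:2])-AX
    return d@u,d@v
E
cat > rows.txt <<'E'
.46,.444,0,0,0,.492
0.0385,0.0368,0.057,0,0,0
0.0129,-0.0185,0.071,0,0,0
0,-0.025,0,0,0,0
0,-.004,0,0,0,0
0,-.002,0,0,0,0
-0.0059,-0.0085,-0.001,0,0,0.419
-0.0078,-0.0049,0,0,0,0.209
-0.0013,-0.0019,0,0,0,0.07
E
python3 - <<'E'
from h import *
p,y=cmdchain();th=y+180;print(p,th,dial(p,th))
o=ctrl.get_obs();print(dial(o['tool_pos'],o['orientation'][2]+180))
for d in range(4,49,4): print(d,rel(p,y,*tgt(th-d,.0215,.0185,.1)).round(4))
E
```

```text
[0.56286329 0.03287348 0.1       ] 89.99802237943204 (np.float64(0.021672873376837206), np.float64(0.017637462909153176))
(np.float64(0.021186004541000652), np.float64(0.01923837806252948))
4 [-0.0011 -0.0007  0.      0.     -0.      0.0698]
8 [-0.0022 -0.0023  0.      0.     -0.      0.1396]
12 [-0.0032 -0.004   0.      0.     -0.      0.2094]
16 [-0.0041 -0.0058  0.      0.     -0.      0.2793]
20 [-0.0049 -0.0076  0.      0.     -0.      0.3491]
24 [-0.0055 -0.0095  0.      0.     -0.      0.4189]
28 [-0.006  -0.0114  0.      0.     -0.      0.4887]
32 [-0.0064 -0.0133  0.      0.     -0.      0.5585]
36 [-0.0066 -0.0153  0.      0.     -0.      0.6283]
40 [-0.0067 -0.0173  0.      0.     -0.      0.6981]
44 [-0.0066 -0.0193  0.      0.     -0.      0.7679]
48 [-0.0065 -0.0212  0.      0.     -0.      0.8378]
```

```bash
python3 -m pendant '[[-0.0011,-0.0007,0,0,0,0.07,-1],[-0.0022,-0.0023,0,0,0,0.14,-1],[-0.0032,-0.004,0,0,0,0.209,-1]]';python3 -m pendant '[[-0.0002,0.006,0,0,0,0,-1],[0.00,0.02,0,0,0,0,-1],[0.00,0.022,0,0,0,0,-1]]'
cat >> rows.txt <<'E'
-0.0032,-0.004,0,0,0,0.209
0,.022,0,0,0,0
E
python3 - <<'E'
from h import *
s=snapshot("side");im=crop(s,"pics/s10.png",290,175,80,60,10)
s=snapshot("top");im=crop(s,"pics/t10.png",220,160,160,100,5)
E
```

```text
clock: 6.9
tool_pos: [0.5642, 0.0355, 0.0984]
orientation: [179.7, -0.1, -102.1]
force: [-9.6, 1.7, 2.1]
opening: 0.0004
clock: 7.28
tool_pos: [0.5447, 0.0406, 0.1]
orientation: [-179.9, 0.0, -101.9]
force: [0.6, 1.2, -0.4]
opening: 0.0003
```

View pics/s10.png

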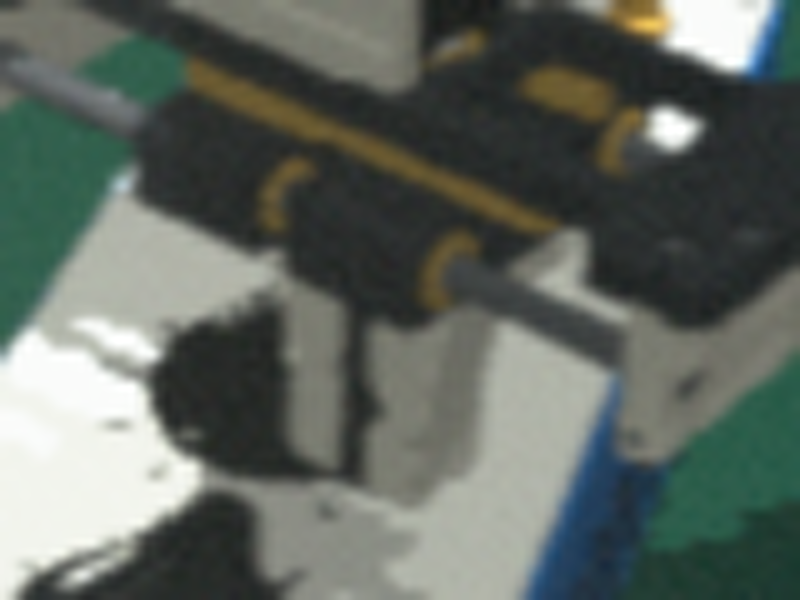

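View pics/t10.png

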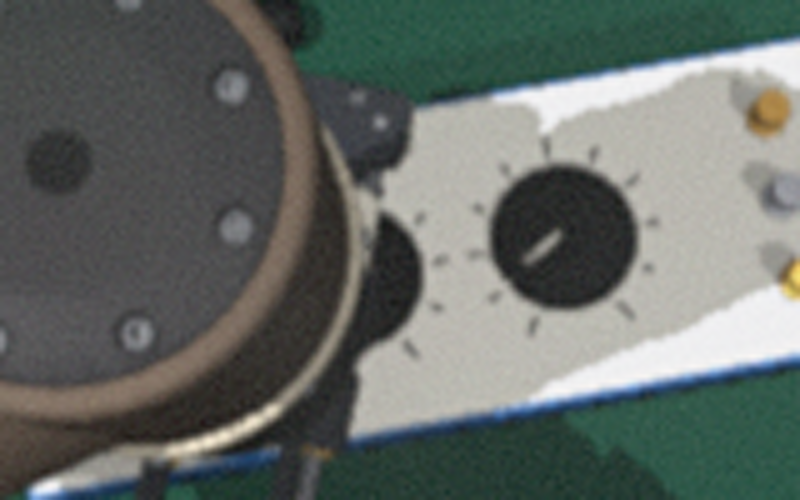

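```bash
python3 -m pendant '[[0.01,0.015,-0.005,0,0,0,-1],[0.03,0.03,-0.02,0,0,0,-1],[0.055,0.03,-0.02,0,0,0,-1],[0.068,0.03,-0.02,0,0,0,-1],[0.068,0.03,-0.02,0,0,0,-1]]'
cat >> rows.txt <<'E'
0.068,0.03,-0.02,0,0,0
E
python3 - <<'E'
from h import *
s=snapshot("side");im=crop(s,"pics/s11.png",290,175,80,60,10)
E
```

```text
clock: 8.0
tool_pos: [0.5015, -0.0207, 0.1197]
orientation: [-180.0, 0.0, -102.1]
force: [0.5, 0.4, 0.2]
opening: 0.0006
```

View pics/s11.png

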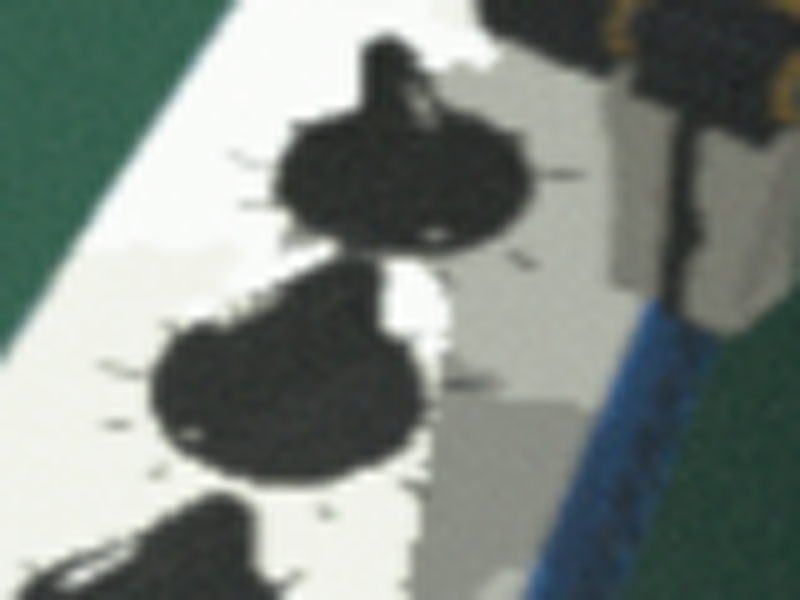

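```bash
cat >> h.py <<'E'
def overlay(s,name,x0,y0,w,h,k,ths):
    im=crop(s,name,x0,y0,w,h,k)
    for th,col in ths:
        a=np.radians(th);u=np.array([np.cos(a),np.sin(a)]);v=np.array([-u[1],u[0]])
        for z in(.113,):
            q=[[*(AX+c*u+d*v),z] for c,d in((.028,0),(.02,.007),(-.025,.007),(-.025,-.007),(.02,-.007))]
            cv2.polylines(im,[((proj(s,q)-[x0,y0]+.5)*k).astype(int)],1,col)
        q=[[*(AX+c*u),.116] for c in(0,.025)]
        cv2.polylines(im,[((proj(s,q)-[x0,y0]+.5)*k).astype(int)],0,col)
    cv2.imwrite(name,im)
E
python3 - <<'E'
from h import *
s=snapshot("side")
overlay(s,"pics/s12.png",290,175,80,60,10,[(70,(0,255,0)),(40,(0,0,255)),(10,(255,0,0))])
E
```

```text
(no output)
```

View pics/s12.png

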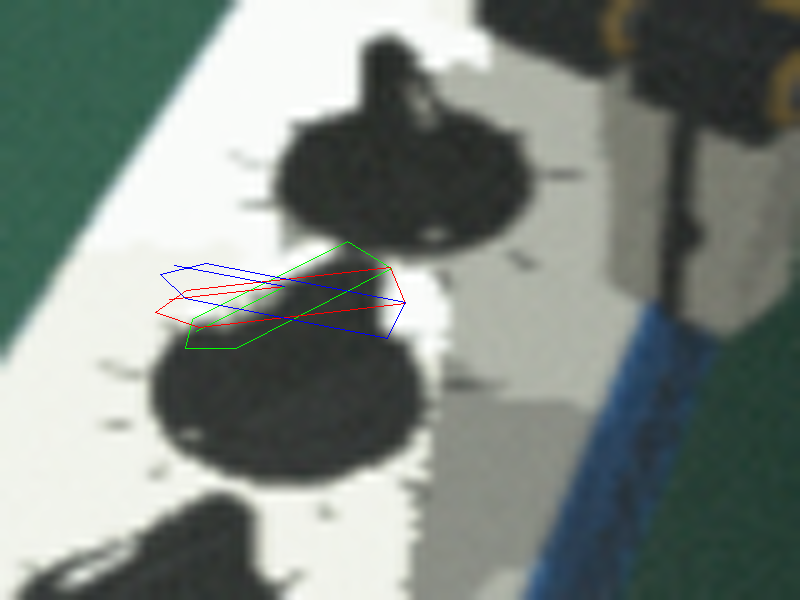

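Overlay matches θ=70° (green), which is position 3, so two clicks are done. The white line is faint at (235,305). The right and left dials look unchanged. Now I return for the remaining two.

```bash
python3 - <<'E'
from h import *
p,y=cmdchain();print(p,y)
print(rel(p,y,*tgt(70,.0205,.042,.12)).round(4),rel(p,y,*tgt(70,.0205,.042,.1)).round(4))
p,y=tgt(70,.0205,.042,.1)
for t in (.030,.024,.022,.020): print(rel(p,y,*tgt(70,.0205,t,.1)).round(4))
p,y=tgt(70,.0205,.022,.1)
for d in range(4,49,4): print(d,rel(p,y,*tgt(70-d,.0205,.0205,.1)).round(4))
E
```

```text
[ 0.50188429 -0.01965561  0.12      ] -101.97679553880218
[-0.0727 -0.0318  0.      0.     -0.      0.14  ] [-0.0727 -0.0318  0.02    0.     -0.      0.14  ]
[-0.    -0.012 -0.     0.     0.     0.   ]
[ 0.    -0.018 -0.     0.     0.     0.   ]
[ 0.   -0.02 -0.    0.    0.    0.  ]
[-0.    -0.022 -0.     0.     0.     0.   ]
4 [-0.0014 -0.003  -0.      0.     -0.      0.0698]
8 [-0.0027 -0.0046 -0.      0.     -0.      0.1396]
12 [-0.0038 -0.0062 -0.      0.     -0.      0.2094]
16 [-0.0049 -0.0079 -0.      0.     -0.      0.2793]
20 [-0.0058 -0.0097 -0.      0.     -0.      0.3491]
24 [-0.0066 -0.0116 -0.      0.     -0.      0.4189]
28 [-0.0072 -0.0135 -0.     -0.     -0.      0.4887]
32 [-0.0077 -0.0155 -0.      0.     -0.      0.5585]
36 [-0.0081 -0.0175 -0.      0.     -0.      0.6283]
40 [-0.0084 -0.0195 -0.     -0.     -0.      0.6981]
44 [-0.0085 -0.0215 -0.      0.     -0.      0.7679]
48 [-0.0085 -0.0235 -0.      0.     -0.      0.8378]
```

```bash
python3 -m pendant '[[-0.025,0,0,0,0,0.05,-1],[-0.055,-0.01,0,0,0,0.1,-1],[-0.0727,-0.025,0,0,0,0.14,-1],[-0.0727,-0.0318,0,0,0,0.14,-1],[-0.0727,-0.0318,0.012,0,0,0.14,-1],[-0.0727,-0.0318,0.02,0,0,0.14,-1],[-0.0727,-0.0318,0.02,0,0,0.14,-1]]'; python3 -m pendant '[[0,-0.006,0,0,0,0,-1],[0,-0.012,0,0,0,0,-1],[0,-0.016,0,0,0,0,-1],[0,-0.018,0,0,0,0,-1],[0,-0.020,0,0,0,0,-1],[0,-0.020,0,0,0,0,-1]]'
cat >> rows.txt <<'E'
-0.0727,-0.0318,0.02,0,0,0.14
0,-0.020,0,0,0,0
E
python3 - <<'E'
from h import *
p,y=cmdchain();print(dial(p,y+180));o=ctrl.get_obs();print(dial(o['tool_pos'],o['orientation'][2]+180),o['force'])
E
```

```text
clock: 8.98
tool_pos: [0.5468, 0.0438, 0.0985]
orientation: [179.9, -0.1, -110.0]
force: [0.3, -0.1, -0.6]
opening: 0.0004
clock: 9.72
tool_pos: [0.5662, 0.038, 0.0995]
orientation: [179.9, 0.0, -110.0]
force: [-3.2, 2.6, 1.3]
opening: 0.0005
(np.float64(0.020545216842289417), np.float64(0.021979030728633463))
(np.float64(0.020302762663920493), np.float64(0.022573398511107682)) [-3.20943759  2.56439525  1.28886172]
```

```bash
python3 -m pendant '[[-0.0014,-0.003,0,0,0,0.07,-1],[-0.0027,-0.0046,0,0,0,0.14,-1]]'; python3 - <<'E'
from h import *
o=ctrl.get_obs();print(dial(o['tool_pos'],o['orientation'][2]+180),o['force'])
p,y=tgt(62,.0205,.0205,.1)
for d in range(2,40,2): print(d,rel(p,y,*tgt(62-d,.0205,.0205,.1)).round(4))
E
```

```text
clock: 9.98
tool_pos: [0.5711, 0.0396, 0.0994]
orientation: [179.9, 0.0, -118.2]
force: [-4.7, 6.5, 2.3]
opening: 0.0004
(np.float64(0.020640532711207134), np.float64(0.021706520172281127)) [-4.73593405  6.49310835  2.34572373]
2 [-0.0007 -0.0007 -0.      0.     -0.      0.0349]
4 [-0.0014 -0.0015 -0.      0.     -0.      0.0698]
6 [-0.002  -0.0023 -0.      0.     -0.      0.1047]
8 [-0.0027 -0.0031 -0.      0.     -0.      0.1396]
10 [-0.0032 -0.0039 -0.      0.     -0.      0.1745]
12 [-0.0038 -0.0047 -0.      0.     -0.      0.2094]
14 [-0.0044 -0.0056 -0.      0.     -0.      0.2443]
16 [-0.0049 -0.0064 -0.      0.     -0.      0.2793]
18 [-0.0053 -0.0073 -0.     -0.     -0.      0.3142]
20 [-0.0058 -0.0082 -0.     -0.     -0.      0.3491]
22 [-0.0062 -0.0092 -0.      0.     -0.      0.384 ]
24 [-0.0066 -0.0101 -0.      0.     -0.      0.4189]
26 [-0.0069 -0.0111 -0.      0.     -0.      0.4538]
28 [-0.0072 -0.012  -0.     -0.     -0.      0.4887]
30 [-0.0075 -0.013  -0.      0.     -0.      0.5236]
32 [-0.0077 -0.014  -0.      0.     -0.      0.5585]
34 [-0.008  -0.015  -0.      0.     -0.      0.5934]
36 [-0.0081 -0.016  -0.      0.     -0.      0.6283]
38 [-0.0083 -0.017  -0.      0.     -0.      0.6632]
```

```bash
python3 -m pendant '[[-0.0014,-0.0015,0,0,0,0.07,-1],[-0.0027,-0.0031,0,0,0,0.14,-1]]'; python3 -m pendant '[[-0.0014,-0.0015,0,0,0,0.07,-1],[-0.0014,-0.0015,0,0,0,0.07,-1]]';python3 - <<'E'
from h import *
o=ctrl.get_obs();print(dial(o['tool_pos'],o['orientation'][2]+180),o['force'])
E
```

```text
clock: 10.22
tool_pos: [0.5758, 0.0404, 0.0995]
orientation: [180.0, 0.0, -126.2]
force: [-3.4, 6.0, 1.5]
opening: 0.0004
clock: 10.48
tool_pos: [0.5772, 0.0408, 0.0994]
orientation: [179.9, 0.0, -130.1]
force: [-5.6, 6.1, 2.5]
opening: 0.0
(np.float64(0.020529233652271776), np.float64(0.02156091628533575)) [-5.6025663   6.09201614  2.51924111]
```

```bash
cat >> rows.txt <<'E'
-0.0027,-0.0046,0,0,0,0.14
-0.0027,-0.0031,0,0,0,0.14
-0.0014,-0.0015,0,0,0,0.07
E
python3 - <<'E'
from h import *
p,y=cmdchain();print(p,y,dial(p,y+180))
print(rel(p,y,[.53,.0,.135],y).round(4),rel(p,y,[.495,-.03,.135],y).round(4))
E
```

```text
[0.57816015 0.04016379 0.1       ] -130.05172750021248 (np.float64(0.020665085703956674), np.float64(0.02042866051109418))
[ 0.0617  0.011  -0.035   0.      0.      0.    ] [ 0.1072  0.0185 -0.035   0.      0.      0.    ]
```

```bash
python3 -m pendant '[[0,0.006,0,0,0,0,-1],[0,0.008,-0.003,0,0,0,-1],[0,0.008,-0.02,0,0,0,-1],[0,0.008,-0.035,0,0,0,-1],[0.03,0.01,-0.035,0,0,0,-1],[0.07,0.014,-0.035,0,0,0,-1],[0.107,0.0185,-0.035,0,0,0,-1],[0.107,0.0185,-0.035,0,0,0,-1]]'
cat >> rows.txt <<'E'
0.107,0.0185,-0.035,0,0,0
E
python3 - <<'E'
from h import *
s=snapshot("side")
crop(s,"pics/s13a.png",290,175,80,60,10)
overlay(s,"pics/s13.png",290,175,80,60,10,[(70,(0,255,0)),(40,(0,0,255)),(10,(255,0,0))])
E
```

```text
clock: 11.48
tool_pos: [0.4935, -0.0315, 0.1353]
orientation: [-180.0, 0.0, -130.1]
force: [0.4, 0.1, 0.7]
opening: 0.0002
```

View pics/s13.png

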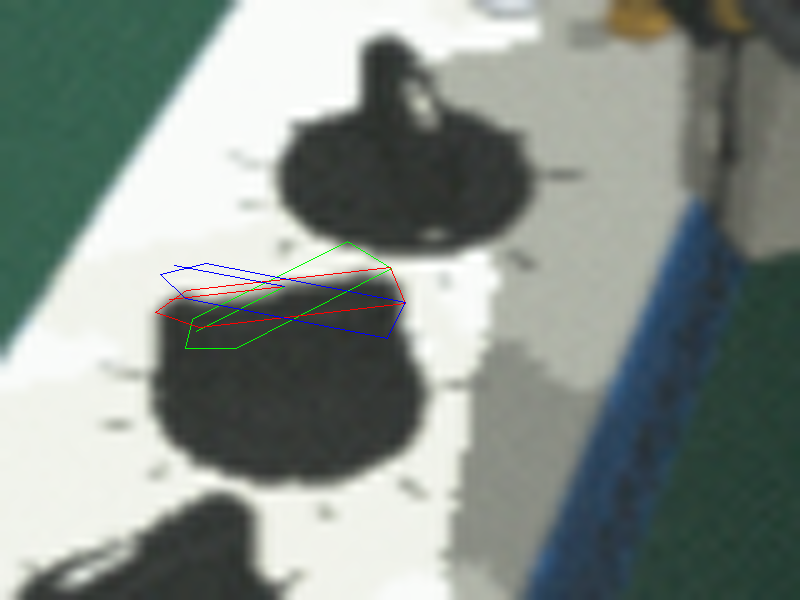

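View pics/s13a.png

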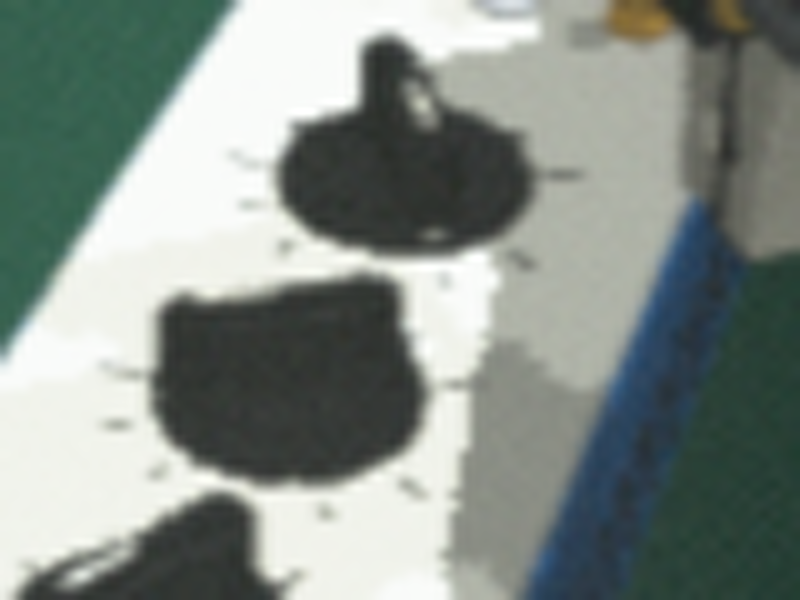

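Now at θ=40° (red overlay), so three clicks are done. One more to go, to θ=10°.

```bash
python3 - <<'E'
from h import *
p,y=cmdchain();print(p,y)
for t,z in((.029,.135),(.029,.1)): print(rel(p,y,*tgt(46,.0205,t,z)).round(4))
p,y=tgt(46,.0205,.029,.1)
print(rel(p,y,*tgt(46,.0205,.022,.1)).round(4))
p,y=tgt(46,.0205,.022,.1)
for d in range(2,25,2): print(46-d,rel(p,y,*tgt(46-d,.0205,.0205,.1)).round(4))
E
```

```text
[ 0.49514682 -0.02983648  0.135     ] -130.05172750021248
[-0.1088 -0.0114  0.      0.     -0.      0.0689]
[-0.1088 -0.0114  0.035   0.     -0.      0.0689]
[-0.    -0.007 -0.     0.     0.     0.   ]
44 [-0.0007 -0.0022 -0.     -0.     -0.      0.0349]
42 [-0.0014 -0.003  -0.     -0.     -0.      0.0698]
40 [-0.002  -0.0038 -0.      0.     -0.      0.1047]
38 [-0.0027 -0.0046 -0.      0.     -0.      0.1396]
36 [-0.0032 -0.0054 -0.      0.     -0.      0.1745]
34 [-0.0038 -0.0062 -0.     -0.     -0.      0.2094]
32 [-0.0044 -0.0071 -0.     -0.     -0.      0.2443]
30 [-0.0049 -0.0079 -0.     -0.     -0.      0.2793]
28 [-0.0053 -0.0088 -0.      0.     -0.      0.3142]
26 [-0.0058 -0.0097 -0.      0.     -0.      0.3491]
24 [-0.0062 -0.0107 -0.      0.     -0.      0.384 ]
22 [-0.0066 -0.0116 -0.      0.     -0.      0.4189]
```

```bash
python3 -m pendant '[[-0.03,0,0,0,0,0.03,-1],[-0.07,-0.005,0,0,0,0.069,-1],[-0.1,-0.01,0,0,0,0.069,-1],[-0.1088,-0.0114,0,0,0,0.069,-1],[-0.1088,-0.0114,0,0,0,0.069,-1],[-0.1088,-0.0114,0.012,0,0,0.069,-1],[-0.1088,-0.0114,0.025,0,0,0.069,-1],[-0.1088,-0.0114,0.035,0,0,0.069,-1],[-0.1088,-0.0114,0.035,0,0,0.069,-1]]'; python3 -m pendant '[[0,-0.003,0,0,0,0,-1],[0,-0.006,0,0,0,0,-1],[0,-0.007,0,0,0,0,-1],[0,-0.007,0,0,0,0,-1]]'
cat >> rows.txt <<'E'
-0.1088,-0.0114,0.035,0,0,0.069
0,-0.007,0,0,0,0
E
```

```text
clock: 12.65
tool_pos: [0.573, 0.0453, 0.0984]
orientation: [179.9, -0.1, -134.0]
force: [-0.2, 0.0, -0.1]
opening: 0.0007
clock: 13.15
tool_pos: [0.5787, 0.0415, 0.0999]
orientation: [180.0, 0.0, -134.0]
force: [-3.3, 5.5, 2.8]
opening: 0.0005
```

```bash
python3 -m pendant '[[-0.0014,-0.003,0,0,0,0.07,-1],[-0.0027,-0.0046,0,0,0,0.14,-1]]'; python3 -m pendant '[[-0.0014,-0.0015,0,0,0,0.07,-1]]';  python3 -m pendant '[[-0.0014,-0.0015,0,0,0,0.07,-1]]'
cat >> rows.txt <<'E'
-0.0027,-0.0046,0,0,0,0.14
-0.0014,-0.0015,0,0,0,0.07
-0.0014,-0.0015,0,0,0,0.07
E
```

```text
clock: 13.4
tool_pos: [0.5838, 0.0411, 0.1]
orientation: [179.9, 0.1, -142.2]
force: [-2.9, 6.6, 1.6]
opening: 0.0001
clock: 13.52
tool_pos: [0.5868, 0.0402, 0.1002]
orientation: [180.0, 0.1, -146.1]
force: [1.2, 0.5, -0.1]
opening: 0.0007
clock: 13.65
tool_pos: [0.5885, 0.0397, 0.1]
orientation: [180.0, 0.1, -150.2]
force: [-1.8, 5.5, 1.6]
opening: 0.0001
```

Force dropped to zero at θ=34°, which is the snap, and then contact returned. Now I back off, lift and look.

```bash
python3 -m pendant '[[0,0.003,0,0,0,0,-1],[0,0.006,0,0,0,0,-1],[0,0.006,-0.015,0,0,0,-1],[0,0.006,-0.04,0,0,0,-1],[0.03,0.006,-0.06,0,0,0,-1],[0.07,0.006,-0.08,0,0,0,-1],[0.11,0.02,-0.1,0,0,0,-1],[0.13,0.05,-0.1,0,0,0,-1],[0.14,0.09,-0.1,0,0,0,-1],[0.14,0.12,-0.1,0,0,0,-1],[0.14,0.12,-0.1,0,0,0,-1]]'
python3 - <<'E'
from h import *
s=snapshot("side")
crop(s,"pics/s14a.png",270,155,100,75,8)
overlay(s,"pics/s14.png",290,175,80,60,10,[(40,(0,0,255)),(10,(255,0,0)),(-20,(0,255,255))])
s=snapshot("top"); cv2.imwrite("pics/t14.png",s["image"])
E
```

```text
clock: 15.02
tool_pos: [0.4064, 0.074, 0.201]
orientation: [180.0, 0.1, -149.9]
force: [0.2, -0.5, -0.2]
opening: 0.0004
```

View pics/s14a.png

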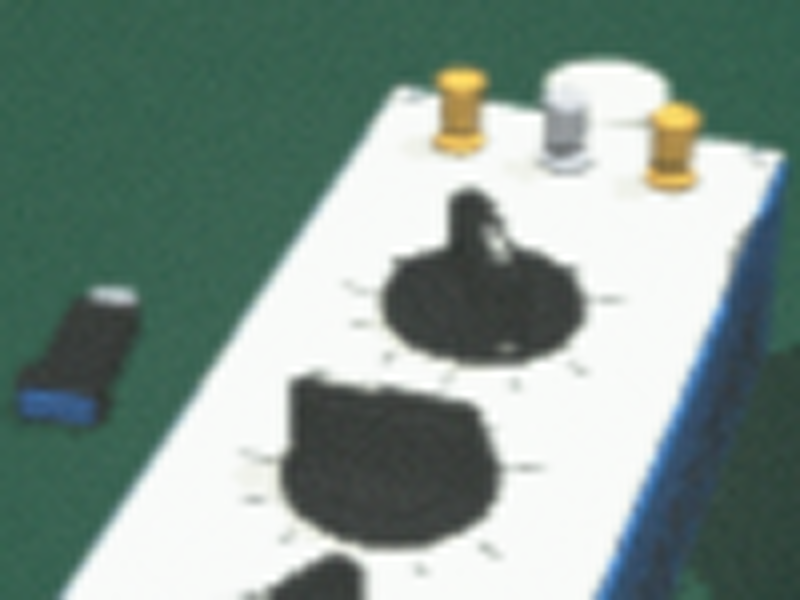

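View pics/s14.png

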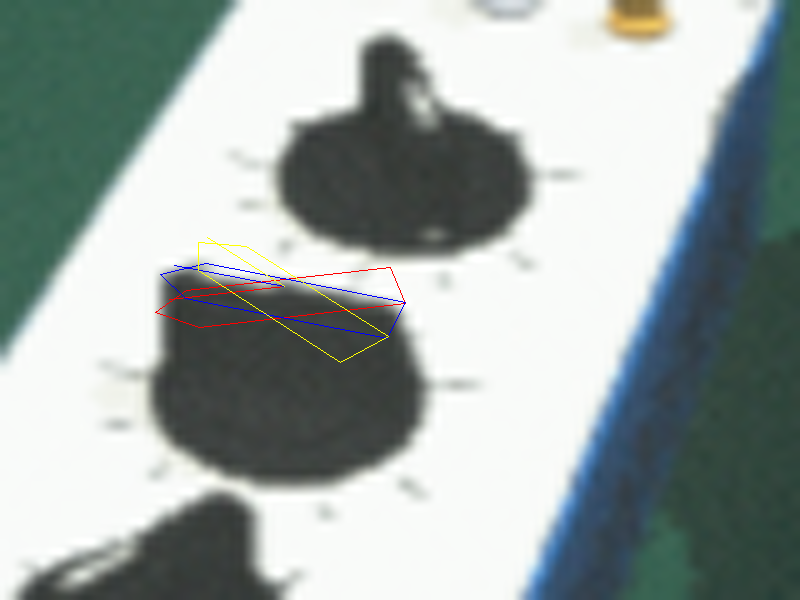

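View pics/t14.png

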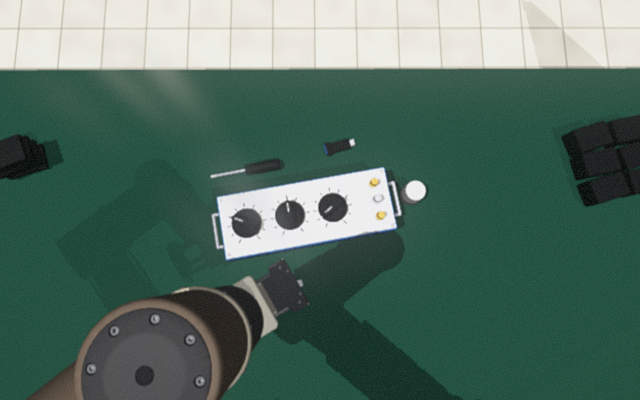

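```bash
python3 - <<'E'
from h import *
s=snapshot("top");crop(s,"pics/t15.png",205,160,200,110,4)
print(ctrl.get_obs()['force'])
E
```

```text
[ 0.40696107  0.55427094 -0.28883718]
```

View pics/t15.png

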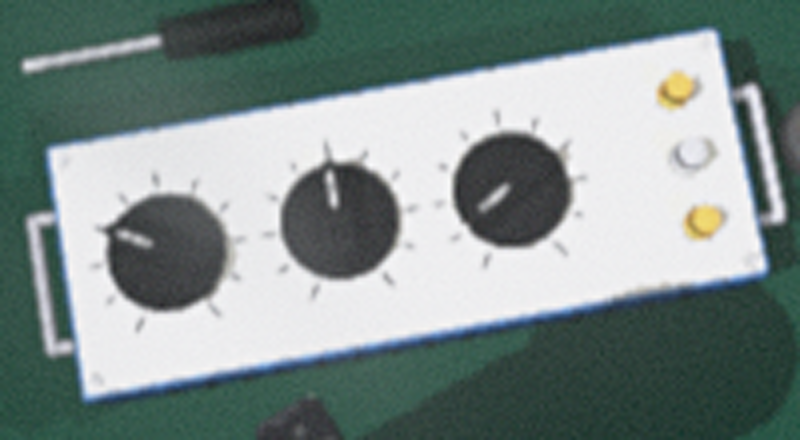

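The middle pointer (crop 330,175) is on the mark at position 5. The left and right dials are as they were at the start.

```bash
python3 -c "
from plant import ctrl
print(ctrl.close_job())"
```

```text
the job is handed in; nothing more can be done
None
```

I turned the middle dial exactly four clicks clockwise, from position 1 to position 5, and handed the job in at about 15 s. I pushed the pointed arm's flank with the shut fingertips and did not grip the dial. The highest force I read while pushing was about 12 N.

- **Dial position:** pictures after clicks 2, 3 and 4 showed the pointer at about 70°, 40° and 10°. In the last top view it is on the mark for position 5.
- **Other dials and loose things:** both other dials and the screwdriver look the same as at the start, and so do adaptor_b and the pot. Adaptor_a was hidden by the gripper in the last top view, so I did not check it. The tool tip never went below about 98 mm, well above it.
- **Robot:** it ended clear of everything, with the force reading near zero.
- **Disagreements:** the fingertips were thinner than I first assumed, and the dial ran about 10° ahead of the finger angle I commanded. Because of that I confirmed the click count by camera rather than from the arm's pose. One transfer move was also worked out in the wrong tool axes and stopped about 26 mm off target, in free air.

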